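# Line up the sample bottles on the filler's drip tray

## Robot

A 6-joint arm with a two-finger parallel gripper is mounted at the origin on the work surface. World frame = base frame: x ahead of the robot, y to its left, z up, the work surface at z = 0. Lengths are in m, angles in rad, forces in N, time in s.
With the tool pointing down it reaches from about 0.4 to 0.825 m from the base axis. Payload 7 kg.
Tool frame: the origin (TCP) lies at the very end of the fingers, on their centre line; the grasp point (between the pads) lies 19 mm behind it; z points along the fingers, y is the direction in which the jaws open and shut (so a half turn about z gives the same grasp; the last joint's range is limited). The gripper opens to 88 mm and grips with 3 to 60 N. Pads are 19 mm wide; open, the fingers measure 130 mm over their backs; the gripper's body (78 mm by 193 mm) begins 47 mm behind the grasp point.
Start: joints at [-1.043, 0.359, 0.012, 0, -1.224, -0.288], TCP at [0.16, -0.656, 0.227] pointing down, gripper open.
Joint ranges: [-3.07, 3.07], [-1.43, 2.12], [-1.02, 1.25], [-3.03, 1.67], [-3.05, -0], [-3.03, 3.03]. Speed limits (rad/s): [2.39, 2.39, 3.01, 3.14, 3.14, 3.14].

## Interface

Orientations are given as [roll, pitch, yaw] about the fixed x, y, z axes, in that order (R = Rz(yaw) Ry(pitch) Rx(roll)).
In Python, from station import arm, optics, outline_of, spot_point gives the robot as it stands.
- The arm moves only by the shell command python3 -m crank 'ROWS' [FORCE]. ROWS is JSON, a list of rows, each a list of 3 entries, a list of its own where there are three numbers: the opening in per cent of the stroke, from 0 (shut) to 100 (fully open), then the shift along the tool's x, y, z in cm, then the turn, a rotation vector about the tool's x, y, z in rad. In form: [[jaw, [dx, dy, dz], [ax, ay, az]], ...]. A call has 1 to 12 rows; each row shifts and turns the commanded pose from where the row before left it, along the tool's axes as they then stand; what a row does not reach is not made up. A row lasts 1/10 s, in which the tool goes at most 50 mm and 8.59 degrees, less where a joint would pass 70% of its speed; a pose out of reach is approached as far as the arm can. A call is refused whole if a number of a shift passes 5 or a number of a turn 0.15, either way. A call with a gripper value outside its range is refused whole. The fingers move at their own pace and stop on an object; FORCE is the grip in N (left out, the last holds). Time passes only in rows, so rows that do not move let the fingers close. It gives the time, the measured TCP pose, the force and the opening at its end, in the units of the state.
- arm.get_state(): the state, without advancing time (a new reading comes with each control period).
- optics.grab_frame(name): name is "scene" or "top" or "wrist"; returns (picture, depth): 384x512x3 uint8, red, green, blue; 384x512 float32, m along the optical axis (not along the pixel's ray), 0 where there is no reading.
- optics.camera_model(name): a dict with "K" (3x3 intrinsics, pixels), "k1" (the pictures are not rectified: a ray, as slopes to the right and down, at radius r is drawn at 1 + k1 r^2 times it, then the intrinsics apply), "T" (4x4, takes a point from camera to world coordinates); the wrist camera has in their place "T_tool_cam" (4x4, takes a point from camera to tool coordinates, whose origin is the TCP and whose axes are the flange's). Camera axes: x right, y up, looking along -z (the intrinsics and any distortion apply to the point x, -y, -z); pixel columns grow to the right and rows downward; lengths in m; the calibration is good to about 2 mm. A picture is of the moment at which its call begins: read the wrist's pose just before it. camera_model takes no time and is no camera call.
- arm.job_done(): hands the job in, once; it reports no verdict.
Trained networks look in the newest picture that a camera, given by its name, has taken for a name from the list of things; names that differ only in an ending like _2 or _b are one class to them, and where a whole thing is asked for, a point or a joint stands for the part that bears it (a point fixed in the world has none). Each returns a list of dicts, best first, with "conf" (0 to 1); they miss things now and then, are a little off and sometimes report something else, mostly with a low value. They report only what shows in the picture. A call takes as long as a camera call. They do not tell look-alikes from the thing itself.
- outline_of(camera, name): "region" (384x512 bool, what is visible of it) and "uv" ([column, row] in pixels, amid what is visible of it).
- spot_point(camera, name): "uv" ([column, row] in pixels: a listed point, or the origin of a listed thing).
The state is a dict: "t": time; "q": joint angles; "qd": joint speeds; "joint_efforts": joint torques, N m; "eef_pos": TCP position; "ee_rot": TCP orientation; "force": force on the tool from outside, world axes, zero at the start; "moment": the same for the moment, N m; "width": finger opening in m.
Only numpy, scipy, OpenCV 4.12 (cv2) and the standard library are available. Lean on these libraries where they do the work, as an engineer would, in place of code of your own. Each camera call takes 0.05 s, during which the arm holds its last target. There are 200 camera calls.

## Task

Stand the four amber sample bottles on the four white pads of the drip tray in order of height, the shortest on the pad next to the drain tap and the tallest at the far end from it. Set each one upright in the middle of its pad, and do not let any bottle fall over on the way.

Things in the scene. Friction and masses are not known exactly. Their poses are not given: they have to be found in the camera images.
- bottle_q: the smallest of four loose, capped amber glass bottles: 80 mm tall, round body 44 mm in diameter from the base up to 34 mm, then a shoulder to a 26 mm neck, and on top an aluminium screw cap 30 mm in diameter and 24 mm high. Starts upright on the bench, before or beside the tray. Origin: centre of its underside; z runs up its axis
- bottle_s: the second smallest of four loose, capped amber glass bottles: 105 mm tall, round body 50 mm in diameter from the base up to 59 mm, then a shoulder to a 26 mm neck, and on top an aluminium screw cap 30 mm in diameter and 24 mm high. Starts upright on the bench, before or beside the tray. Origin: centre of its underside; z runs up its axis
- bottle_p: the second tallest of four loose, capped amber glass bottles: 130 mm tall, round body 56 mm in diameter from the base up to 84 mm, then a shoulder to a 26 mm neck, and on top an aluminium screw cap 30 mm in diameter and 24 mm high. Starts upright on the bench, before or beside the tray. Origin: centre of its underside; z runs up its axis
- bottle_r: the tallest of four loose, capped amber glass bottles: 160 mm tall, round body 62 mm in diameter from the base up to 114 mm, then a shoulder to a 26 mm neck, and on top an aluminium screw cap 30 mm in diameter and 24 mm high. Starts upright on the bench, before or beside the tray. Origin: centre of its underside; z runs up its axis
- pad_a: round white plastic pad, 72 mm in diameter and 4 mm thick, fixed on the dark drip tray: the first, rightmost (lowest y) as seen from the robot, of a straight row of four at 95 mm spacing. The tray is 126 x 486 mm, its floor 10 mm and its rim 16 mm above the bench. Origin: centre of the pad's underside, so its top is 4 mm above the origin; y points along the row to the next pad on the left
- pad_b: round white plastic pad, 72 mm in diameter and 4 mm thick, fixed on the dark drip tray: the second from the right as seen from the robot, of a straight row of four at 95 mm spacing. The tray is 126 x 486 mm, its floor 10 mm and its rim 16 mm above the bench. Origin: centre of the pad's underside, so its top is 4 mm above the origin; y points along the row to the next pad on the left
- pad_c: round white plastic pad, 72 mm in diameter and 4 mm thick, fixed on the dark drip tray: the third from the right as seen from the robot, of a straight row of four at 95 mm spacing. The tray is 126 x 486 mm, its floor 10 mm and its rim 16 mm above the bench. Origin: centre of the pad's underside, so its top is 4 mm above the origin; y points along the row to the next pad on the left
- pad_d: round white plastic pad, 72 mm in diameter and 4 mm thick, fixed on the dark drip tray: the fourth, leftmost (highest y) as seen from the robot, of a straight row of four at 95 mm spacing. The tray is 126 x 486 mm, its floor 10 mm and its rim 16 mm above the bench. Origin: centre of the pad's underside, so its top is 4 mm above the origin; y points along the row to the next pad on the left
- drain_tap: drain tap fixed on the tray in line with the pads, beyond either the leftmost or the rightmost pad (66 mm from that pad's centre): round, steel foot, brass stem and black knob, 30 mm in diameter, 40 mm tall. At the tray's other end there is only a flat steel disc. Origin: centre of its underside
There are look-alikes about, which are no part of the job. Leave any red look-alike of the bottle_s alone. Leave any red look-alike of the bottle_p alone.

How it is judged:
At the end, for the whole second after the job is handed in: Counting from the drain tap, the four pads carry the bottles of 80, 105, 130 and 160 mm in that order, each standing on its pad within 14 mm of the pad's centre, upright (within 0.1 rad) and at rest (((horizontal distance between drain_tap and pad_a below 0.12 m and horizontal distance between bottle_q and pad_a below 0.014 m and z of bottle_q in the frame of pad_a between 0 and 0.008 m and horizontal distance between bottle_s and pad_b below 0.014 m and z of bottle_s in the frame of pad_b between 0 and 0.008 m and horizontal distance between bottle_p and pad_c below 0.014 m and z of bottle_p in the frame of pad_c between 0 and 0.008 m and horizontal distance between bottle_r and pad_d below 0.014 m and z of bottle_r in the frame of pad_d between 0 and 0.008 m) or (horizontal distance between drain_tap and pad_d below 0.12 m and horizontal distance between bottle_q and pad_d below 0.014 m and z of bottle_q in the frame of pad_d between 0 and 0.008 m and horizontal distance between bottle_s and pad_c below 0.014 m and z of bottle_s in the frame of pad_c between 0 and 0.008 m and horizontal distance between bottle_p and pad_b below 0.014 m and z of bottle_p in the frame of pad_b between 0 and 0.008 m and horizontal distance between bottle_r and pad_a below 0.014 m and z of bottle_r in the frame of pad_a between 0 and 0.008 m)) and angle between each of bottle_q, bottle_s, bottle_p, bottle_r's own z axis and vertical below 0.1 rad and linear speed of each of bottle_q, bottle_s, bottle_p, bottle_r below 0.02 m/s and angular speed of each of bottle_q, bottle_s, bottle_p, bottle_r below 0.2 rad/s); the robot touches nothing.
It fails at once if a bottle falls over (leans more than 0.6 rad) (angle between any of bottle_q, bottle_s, bottle_p, bottle_r's own z axis and vertical above 0.6 rad).
It also fails if it takes over 112 s, if anything falls off the work surface, if the arm or the gripper's body presses on something with over 40 N, if the wrist force passes 120 N, or if a joint passes its speed limit or range.

## Working session

There is one attempt and no reset: what is moved stays moved. The work goes in short steps, Python scripts to look and compute and a shell command to move; the robot and the scene stay as the last step left them, time stands still between calls to the robot, and variables do not carry over. Pictures are saved under pics/ and viewed, on a budget of 14 in all, crops included, one or two more only if the job needs it, and the job is handed in when it is done.

```bash
ls; mkdir -p pics; python3 - <<'E'
from station import arm, optics
import cv2
s=arm.get_state(); print({k:s[k] for k in ('t','eef_pos','ee_rot','force','width')})
for n in ('scene','top'):
    p,d=optics.grab_frame(n); cv2.imwrite(f'pics/{n}0.png',p[:,:,::-1])
    print(optics.camera_model(n))
print(optics.camera_model('wrist'))
E
```

```text
pics
{'t': 0.0, 'eef_pos': array([ 0.16017045, -0.65522096,  0.22560852]), 'ee_rot': array([ 3.13991413e+00, -1.58296393e-04, -2.90188876e+00]), 'force': array([-0.79855641, -0.53468451, -0.98017111]), 'width': 0.08801669191210959}
{'K': array([[488.97356443,   0.        , 262.48973925],
       [  0.        , 488.97356443, 191.91383487],
       [  0.        ,   0.        ,   1.        ]]), 'k1': -0.19343561381463872, 'T': array([[ 0.48199013, -0.71542876,  0.5058134 ,  1.15770378],
       [ 0.87601863,  0.3825273 , -0.29370773, -0.3486263 ],
       [ 0.01663952,  0.58466619,  0.81110331,  1.07582866],
       [ 0.        ,  0.        ,  0.        ,  1.        ]])}
{'K': array([[468.07316819,   0.        , 252.20104144],
       [  0.        , 468.07316819, 190.76298189],
       [  0.        ,   0.        ,   1.        ]]), 'k1': -0.008031903155911853, 'T': array([[-0.00677994,  0.98872584, -0.14958354,  0.34556275],
       [-0.99987073, -0.00452203,  0.01542965,  0.01796333],
       [ 0.01457927,  0.14966882,  0.98862869,  1.15878732],
       [ 0.        ,  0.        ,  0.        ,  1.        ]])}
{'K': array([[332.89321318,   0.        , 261.10857536],
       [  0.        , 332.89321318, 191.47715802],
       [  0.        ,   0.        ,   1.        ]]), 'k1': -0.015201129291977838, 'T_tool_cam': array([[-3.96037519e-04,  9.55934487e-01,  2.93579801e-01,
         8.01438075e-02],
       [ 9.99999921e-01,  3.72478234e-04,  1.36156162e-04,
         2.32604030e-04],
       [ 2.08042852e-05,  2.93579832e-01, -9.55934559e-01,
        -1.57377084e-01],
       [ 0.00000000e+00,  0.00000000e+00,  0.00000000e+00,
         1.00000000e+00]])}
```

View pics/scene0.png

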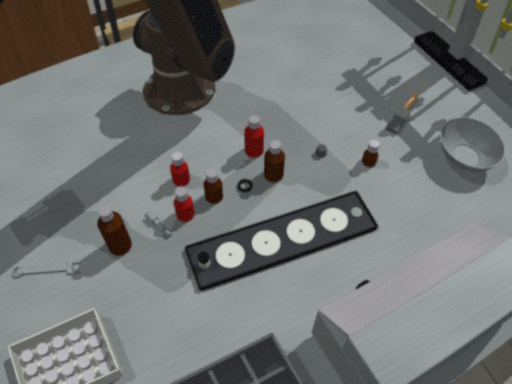

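View pics/top0.png

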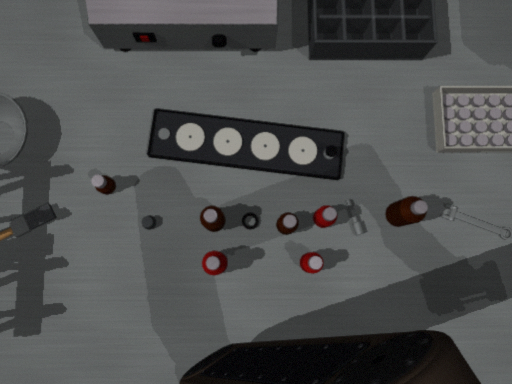

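The scene shows amber bottles at top-view pixels q (104,185), p (212,218), s (288,223) and r (405,211). The red look-alikes are at (325,216), (312,262) and (215,263). The tap is at the right end (331,152), which is the pad_a side, and the flat disc is at (164,133). That gives q→a, s→b, p→c, r→d. Next I measure.

```bash
cat > h.py <<'E'
from station import arm, optics, outline_of, spot_point
import numpy as np, cv2
from scipy.spatial.transform import Rotation as R
def model(n, s=None):
    m=optics.camera_model(n)
    if n=='wrist':
        T=np.eye(4); T[:3,:3]=R.from_euler('xyz',s['ee_rot']).as_matrix(); T[:3,3]=s['eef_pos']
        return m['K'],m['k1'],T@m['T_tool_cam']
    return m['K'],m['k1'],m['T']
def rays(K,k1,uv):
    d=np.array([k1,0,0,0,0.])
    return cv2.undistortPoints(np.float64(uv).reshape(-1,1,2),K,d[:4]).reshape(-1,2)
def cloud(n):
    s=arm.get_state(); p,d=optics.grab_frame(n); K,k1,T=model(n,s)
    v,u=np.mgrid[:384,:512]; r=rays(K,k1,np.stack([u,v],-1).reshape(-1,2))
    z=d.reshape(-1); P=np.c_[r[:,0]*z,-r[:,1]*z,-z]@T[:3,:3].T+T[:3,3]
    P[z<=0]=np.nan
    return p,P.reshape(384,512,3)
def at_z(n,uv,z,s=None):
    K,k1,T=model(n,s); r=rays(K,k1,uv); d=np.c_[r[:,0],-r[:,1],-np.ones(len(r))]@T[:3,:3].T
    return T[:3,3]+d*((z-T[2,3])/d[:,2])[:,None]
H=dict(bottle_q=.08,bottle_s=.105,bottle_p=.13,bottle_r=.16)
def circle(P):  # min enclosing circle in xy, mm-robust
    (x,y),r=cv2.minEnclosingCircle(np.float32(P[:,:2])*1000); return round(x),round(y),round(r)
E
cat > m.py <<'E'
from h import *
import sys
for n in sys.argv[1:]:
    p,P=cloud(n); hsv=cv2.cvtColor(p,cv2.COLOR_RGB2HSV)
    for b,h in H.items():
        for o in outline_of(n,b):
            if o['conf']<.3: continue
            m=o['region']; m2=cv2.dilate(m.astype('u1'),np.ones((3,3)))>0
            Q=P[m2]; zt=np.nanpercentile(Q[:,2],98)
            C=Q[Q[:,2]>zt-.008]; c=p[m&(hsv[...,1]>100)]
            print(n,b,round(o['conf'],2),np.round(o['uv']),'rgb',np.round(np.median(c,0)) if len(c) else None,'ztop %.3f'%zt,'cap',circle(C),len(C),'med',np.round(np.median(C,0)*1000))
    for o in outline_of(n,'pad_a'):
        Q=P[o['region']]; print(n,'pad',round(o['conf'],2),np.round(o['uv']),np.round(np.nanmedian(Q,0),4),circle(Q),'ray',np.round(at_z(n,[o['uv']],.014)[0]*1000))
    for o in outline_of(n,'drain_tap'):
        print(n,'tap',round(o['conf'],2),np.round(o['uv']),np.round(np.nanmedian(P[o['region']],0),3))
    for o in spot_point(n,'pad_a'): print('spot',np.round(o['conf'],2),np.round(at_z(n,[o['uv']],.010)[0]*1000))
E
sed -i 's/"u1"/"uint8"/;s/'"'u1'"'/"uint8"/' m.py
python3 m.py top scene; python3 - <<'E'
from h import *
p,P=cloud('top'); Q=P[5:50:8,95:280:30]; print(np.round(Q,2).tolist())
E
```

```text
top bottle_q 0.94 [325. 217.] rgb [89.  9.  8.] ztop 0.109 cap (453, -174, 15) 135 med [ 453. -174.  106.]
top bottle_q 0.93 [288. 222.] rgb [37. 14.  5.] ztop 0.109 cap (437, -83, 15) 133 med [437. -83. 106.]
top bottle_q 0.93 [212. 263.] rgb [77. 10.  8.] ztop 0.134 cap (344, 89, 15) 144 med [345.  88. 132.]
top bottle_q 0.75 [309. 261.] rgb [93. 12. 11.] ztop 0.109 cap (343, -139, 15) 141 med [ 344. -139.  107.]
top bottle_q 0.71 [213. 218.] rgb [31. 12.  4.] ztop 0.134 cap (448, 95, 14) 140 med [448.  95. 131.]
top bottle_q 0.7 [103. 184.] rgb [25. 10.  4.] ztop 0.084 cap (535, 362, 15) 133 med [536. 361.  81.]
top bottle_q 0.57 [408. 210.] rgb [32. 12.  3.] ztop 0.163 cap (460, -361, 16) 153 med [ 461. -361.  161.]
top bottle_s 0.94 [325. 217.] rgb [89.  9.  8.] ztop 0.109 cap (453, -174, 15) 135 med [ 453. -174.  106.]
top bottle_s 0.93 [288. 222.] rgb [37. 14.  5.] ztop 0.109 cap (437, -83, 15) 133 med [437. -83. 106.]
top bottle_s 0.93 [212. 263.] rgb [77. 10.  8.] ztop 0.134 cap (344, 89, 15) 144 med [345.  88. 132.]
top bottle_s 0.75 [309. 261.] rgb [93. 12. 11.] ztop 0.109
[... 5998 characters left out ...]
6, 0.17], [0.91, 0.29, 0.17], [0.91, 0.22, 0.16], [0.91, 0.15, 0.16], [0.91, 0.08, 0.16], [0.91, 0.02, 0.16], [0.91, -0.05, 0.16]], [[0.89, 0.36, 0.16], [0.89, 0.29, 0.16], [0.89, 0.22, 0.15], [0.89, 0.15, 0.15], [0.89, 0.09, 0.15], [0.89, 0.02, 0.15], [0.89, -0.05, 0.15]], [[0.89, 0.37, 0.13], [0.89, 0.3, 0.13], [0.89, 0.23, 0.12], [0.89, 0.16, 0.12], [0.89, 0.09, 0.12], [0.89, 0.02, 0.13], [0.89, -0.05, 0.12]], [[0.93, 0.41, 0.0], [0.89, 0.31, 0.08], [0.89, 0.23, 0.09], [0.89, 0.16, 0.08], [0.88, 0.09, 0.11], [0.89, 0.02, 0.09], [0.89, -0.06, 0.08]], [[0.91, 0.41, 0.0], [0.89, 0.32, 0.04], [0.89, 0.24, 0.04], [0.89, 0.17, 0.04], [0.87, 0.09, 0.09], [0.89, 0.02, 0.04], [0.89, -0.06, 0.03]]]
```

Both cameras agree on the positions (mm). Bottles: q (536,362), s (437,-83), p (449,95), r (461,-361). Pads: a (623,-127), b (635,-33), c (647,61), d (659,155), with the tap at (612,-190) next to a. Top heights match the given sizes.

Things that could be mistaken for the targets:
- **q:** only the amber bottle at top (104,185), 80 mm tall.
- **s:** amber (288,223) is the target; red (325,216) and red (312,262) are also 105 mm.
- **p:** amber (212,218) is the target; red (215,263) is also 130 mm.
- **r:** only amber (405,211).

One crop to check these, and I turn the tool at the same time.

```bash
python3 - <<'E'
import cv2
p=cv2.imread('pics/top0.png')[120:290,80:440]; cv2.imwrite('pics/crop1.png',cv2.resize(p,None,fx=2.2,fy=2.2,interpolation=cv2.INTER_CUBIC))
E
python3 -m crank '[[60,[0,0,0],[0,0,-0.148]],[60,[0,0,0],[0,0,-0.148]],[60,[0,0,0],[0,0,-0.148]],[60,[0,0,0],[0,0,-0.148]],[60,[0,0,0],[0,0,-0.148]],[60,[0,0,0],[0,0,-0.148]],[60,[0,0,0],[0,0,-0.148]],[60,[0,0,0],[0,0,-0.148]],[60,[0,0,0],[0,0,-0.148]],[60,[0,0,0],[0,0,0]]]' 30
```

```text
t: 1.95
eef_pos: [0.1603, -0.6557, 0.2265]
ee_rot: [3.142, 0.0, -1.568]
force: [-0.4, 0.9, -0.9]
width: 0.0527
```

View pics/crop1.png

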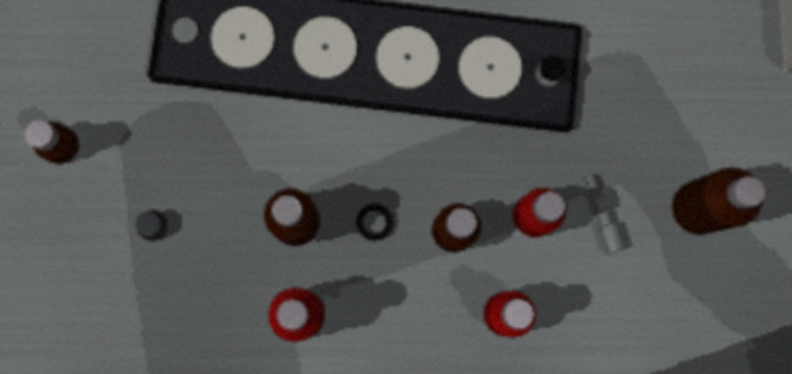

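The crop confirms it: amber q at (52,140), p (290,213), s (457,226), r (718,200), three reds, and the black tap knob at (551,68) at the right end. Moving to q.

```bash
python3 -m crank '[[60,[-3.3,-2.9,0],[0,0,0]],[60,[-3.3,-2.9,0],[0,0,0]],[60,[-3.3,-2.9,0],[0,0,0]],[60,[-3.3,-2.9,0],[0,0,0]],[60,[-3.3,-2.9,0],[0,0,0]],[60,[-3.3,-2.9,0],[0,0,0]],[60,[-3.3,-2.9,0],[0,0,0]],[60,[-3.3,-2.9,0],[0,0,0]],[60,[-3.3,-2.9,0],[0,0,0]],[60,[-3.3,-2.9,0],[0,0,0]],[60,[-3.3,-2.9,0],[0,0,0]],[60,[-3.3,-2.9,0],[0,0,0]]]'
python3 -m crank '[[60,[-4.8,0,0],[0,0,0]],[60,[-4.8,0,0],[0,0,0]],[60,[-4.8,0,0],[0,0,0]],[60,[-4.8,0,0],[0,0,0]],[60,[-4.8,0,0],[0,0,0]],[60,[-4.8,0,0],[0,0,0]],[60,[-4.8,0,0],[0,0,0]],[60,[-4.8,0,0],[0,0,0]],[60,[-4.8,0,0],[0,0,0]],[60,[-4.8,0,0],[0,0,0]],[60,[-4.8,0,0],[0,0,0]],[60,[0,0,0],[0,0,0]]]'
```

```text
t: 3.15
eef_pos: [0.5089, -0.2577, 0.227]
ee_rot: [-3.141, -0.0, -1.575]
force: [-0.1, -0.9, 1.0]
width: 0.0526
t: 4.35
eef_pos: [0.5074, 0.2735, 0.2261]
ee_rot: [-3.141, 0.0, -1.571]
force: [-0.4, -1.1, -0.2]
width: 0.0524
```

```bash
python3 -m crank '[[60,[-4.4,-1.4,2],[0,0,0]],[60,[-4.4,-1.4,2],[0,0,0]],[60,[0,0,0],[0,0,0]],[60,[0,0,0],[0,0,0]]]'
cat > w.py <<'E'
from h import *
import sys
zt=float(sys.argv[1]); s=arm.get_state(); p,P=cloud('wrist')
m=(abs(P[...,2]-zt)<.006)&(np.hypot(P[...,0]-s['eef_pos'][0],P[...,1]-s['eef_pos'][1])<.045)
Q=P[m]; print('tcp',np.round(s['eef_pos'],4),'cap',circle(Q),len(Q),np.round(np.median(Q,0),4))
if len(sys.argv)>2: cv2.imwrite(sys.argv[2],p[:,:,::-1])
E
python3 w.py 0.08 pics/w1.png
```

```text
t: 4.75
eef_pos: [0.5348, 0.3565, 0.1852]
ee_rot: [3.14, -0.002, -1.572]
force: [-0.7, 0.3, 0.7]
width: 0.0527
tcp [0.5348 0.3565 0.1852] cap (536, 362, 15) 962 [0.536  0.3612 0.0791]
```

View pics/w1.png

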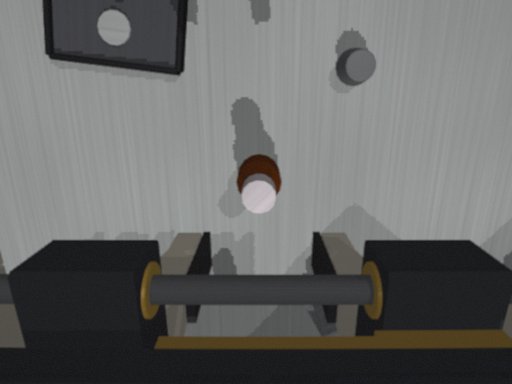

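The wrist view shows amber q with its cap at (259,196), between the fingers, and its measured position agrees. Descend, grip and lift.

```bash
python3 -m crank '[[60,[-0.5,-0.1,3],[0,0,0]],[60,[0,0,3],[0,0,0]],[60,[0,0,3],[0,0,0]],[60,[0,0,3],[0,0,0]],[60,[0,0,1.6],[0,0,0]],[60,[0,0,0],[0,0,0]],[10,[0,0,0],[0,0,0]],[10,[0,0,0],[0,0,0]],[10,[0,0,0],[0,0,0]],[10,[0,0,0],[0,0,0]],[10,[0,0,0],[0,0,0]],[10,[0,0,0],[0,0,0]]]' 30
```

```text
t: 6.0
eef_pos: [0.5368, 0.3617, 0.0522]
ee_rot: [-3.14, 0.001, -1.569]
force: [-0.4, -0.7, 7.1]
width: 0.0292
```

```bash
python3 -m crank '[[10,[0,0,0],[0,0,0]],[10,[0,0,-0.5],[0,0,0]],[10,[0,0,-0.5],[0,0,0]],[10,[0,0,0],[0,0,0]],[10,[0,0,0],[0,0,0]]]'
```

```text
t: 6.5
eef_pos: [0.536, 0.3612, 0.0609]
ee_rot: [3.142, 0.0, -1.57]
force: [0.5, 0.1, -0.3]
width: 0.0293
```

```bash
python3 -m crank '[[10,[0,0,-2],[0,0,0]],[10,[0,0,-2],[0,0,0]],[10,[0,0,-2],[0,0,0]],[10,[0,0,0],[0,0,0]],[10,[0,0,0],[0,0,0]]]'; python3 - <<'E'
from h import *
s=arm.get_state(); p,d=optics.grab_frame('scene'); cv2.imwrite('pics/s1.png',cv2.resize(p[60:260,180:460],None,fx=2.5,fy=2.5)[:,:,::-1]); print(s['force'],s['width'])
E
```

```text
t: 7.0
eef_pos: [0.5359, 0.3612, 0.1207]
ee_rot: [3.142, 0.001, -1.57]
force: [0.0, -0.7, -1.2]
width: 0.0296
[ 0.02985726 -0.70097262 -1.24693778] 0.029554990581045652
```

View pics/s1.png

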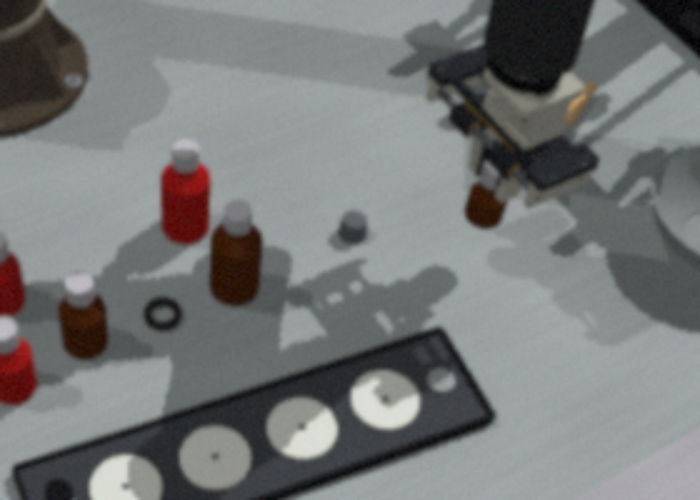

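The bottle is held, seen at (485,205) under the gripper. Carry it to pad_a.

```bash
python3 -m crank '[[10,[2,-0.4,0],[0,0,0]],[10,[4,-0.8,0],[0,0,0]],[10,[4.8,-0.8,0],[0,0,0]],[10,[4.8,-0.8,0],[0,0,0]],[10,[4.8,-0.8,0],[0,0,0]],[10,[4.8,-0.8,0],[0,0,0]],[10,[4.8,-0.8,0],[0,0,0]],[10,[4.8,-0.8,0],[0,0,0]],[10,[4.8,-0.8,0],[0,0,0]],[10,[4.8,-0.8,0],[0,0,0]],[10,[3,-0.7,0],[0,0,0]],[10,[1.4,-0.2,0],[0,0,0]]]'
python3 -m crank '[[10,[0,0,1],[0,0,0]],[10,[0,0,1],[0,0,0]],[10,[0,0,0],[0,0,0]],[10,[0,0,0],[0,0,0]],[10,[0,0,0],[0,0,0]]]'; python3 w.py 0.13 pics/w2.png
```

```text
t: 8.25
eef_pos: [0.6207, -0.1303, 0.1194]
ee_rot: [3.139, -0.0, -1.573]
force: [0.6, 0.6, -1.9]
width: 0.0295
t: 8.75
eef_pos: [0.6218, -0.1258, 0.1011]
ee_rot: [-3.141, -0.0, -1.568]
force: [0.2, -0.1, -0.8]
width: 0.029
tcp [ 0.6218 -0.1258  0.1011] cap (621, -137, 28) 2301 [ 0.6211 -0.1349  0.1281]
```

```bash
python3 -m crank '[[10,[0.1,-0.1,1.5],[0,0,0]],[10,[0,0,1.2],[0,0,0]],[10,[0,0,0.5],[0,0,0]],[10,[0,0,0],[0,0,0]],[10,[0,0,0.1],[0,0,0]],[10,[0,0,0.1],[0,0,0]],[10,[0,0,0],[0,0,0]]]'
```

```text
t: 9.5
eef_pos: [0.6227, -0.1278, 0.0669]
ee_rot: [-3.141, 0.0, -1.57]
force: [-0.3, -0.0, -1.5]
width: 0.0293
```

```bash
python3 -m crank '[[10,[0,0,0.1],[0,0,0]],[10,[0,0,0.1],[0,0,0]],[10,[0,0,0],[0,0,0]]]'; python3 -m crank '[[10,[0,0,0.1],[0,0,0]],[10,[0,0,0],[0,0,0]]]'
```

```text
t: 9.8
eef_pos: [0.623, -0.1279, 0.0661]
ee_rot: [-3.14, -0.0, -1.569]
force: [-1.5, 0.6, 8.1]
width: 0.0292
t: 10.0
eef_pos: [0.6231, -0.1279, 0.0661]
ee_rot: [-3.14, -0.001, -1.569]
force: [-4.5, 1.2, 13.3]
width: 0.0293
```

Contact. Release, rise and go over s.

```bash
python3 -m crank '[[10,[0,0,-0.1],[0,0,0]],[40,[0,0,-0.1],[0,0,0]],[50,[0,0,0],[0,0,0]],[60,[0,0,0],[0,0,0]],[60,[0,0,0],[0,0,0]],[60,[0,0,-2],[0,0,0]],[60,[0,0,-4],[0,0,0]],[60,[0,0,-4.2],[0,0,0]],[60,[0,0,0],[0,0,0]]]'
python3 -m crank '[[60,[-0.9,3.7,0],[0,0,0]],[60,[-0.9,3.7,0],[0,0,0]],[60,[-0.9,3.7,0],[0,0,0]],[60,[-0.9,3.7,0],[0,0,0]],[60,[-0.9,3.8,0],[0,0,0]],[60,[0,0,0],[0,0,0]],[60,[0,0,0],[0,0,0]]]'; python3 w.py 0.105; python3 - <<'E'
from h import *
p,P=cloud('top'); m=(abs(P[...,2]-.094)<.008)&(abs(P[...,0]-.623)<.05)&(abs(P[...,1]+.127)<.05)
print(circle(P[m]),m.sum())
E
```

```text
t: 10.9
eef_pos: [0.6262, -0.1282, 0.1744]
ee_rot: [-3.131, -0.001, -1.569]
force: [0.6, -0.5, -0.7]
width: 0.0524
t: 11.6
eef_pos: [0.4365, -0.0827, 0.1684]
ee_rot: [-3.14, 0.0, -1.569]
force: [0.5, 0.5, -0.0]
width: 0.0524
tcp [ 0.4365 -0.0827  0.1684] cap (438, -83, 15) 1327 [ 0.4377 -0.0837  0.1041]
(622, -127, 16) 133
```

q stands at (622,-127), on the pad_a centre. Pick s.

```bash
python3 -m crank '[[60,[0,-0.1,3],[0,0,0]],[60,[0,0,3],[0,0,0]],[60,[0,0,2],[0,0,0]],[60,[0,0,0.9],[0,0,0]],[60,[0,0,0],[0,0,0]],[10,[0,0,0],[0,0,0]],[10,[0,0,0],[0,0,0]],[10,[0,0,0],[0,0,0]],[10,[0,0,0],[0,0,0]],[10,[0,0,0],[0,0,0]],[10,[0,0,0],[0,0,0]]]' 35
python3 -m crank '[[10,[0,0,-1],[0,0,0]],[10,[0,0,-3],[0,0,0]],[10,[0,0,-3],[0,0,0]],[10,[0,0,-2],[0,0,0]],[10,[0,0,0],[0,0,0]],[10,[0,0,0],[0,0,0]]]'
```

```text
t: 12.8
eef_pos: [0.4383, -0.0829, 0.0795]
ee_rot: [-3.14, 0.0, -1.569]
force: [-0.3, 0.1, 6.4]
width: 0.0291
t: 13.4
eef_pos: [0.4371, -0.0828, 0.169]
ee_rot: [-3.141, 0.001, -1.57]
force: [0.0, -0.3, -1.5]
width: 0.0294
```

```bash
python3 -m crank '[[10,[-0.5,-2,0],[0,0,0]],[10,[-1,-4,0],[0,0,0]],[10,[-1,-4,0],[0,0,0]],[10,[-1,-4,0],[0,0,0]],[10,[-1,-3.8,0],[0,0,0]],[10,[-0.5,-2,0],[0,0,0]],[10,[0,0,2],[0,0,0]],[10,[0,0,3],[0,0,0]],[10,[0,0,1.5],[0,0,0]],[10,[0,0,0.5],[0,0,0]],[10,[0,0,0],[0,0,0]],[10,[0,0,0],[0,0,0]]]'
```

```text
t: 14.6
eef_pos: [0.6358, -0.0328, 0.0992]
ee_rot: [-3.141, -0.0, -1.57]
force: [-0.0, -0.4, -2.3]
width: 0.0293
```

```bash
python3 -m crank '[[10,[0,0.1,0.2],[0,0,0]],[10,[0,0,0.2],[0,0,0]],[10,[0,0,0.1],[0,0,0]],[10,[0,0,0],[0,0,0]]]';python3 -m crank '[[10,[0,0,0.1],[0,0,0]],[10,[0,0,0],[0,0,0]]]'
```

```text
t: 15.0
eef_pos: [0.6344, -0.0328, 0.094]
ee_rot: [-3.141, 0.0, -1.57]
force: [-1.3, 0.0, -2.1]
width: 0.0294
t: 15.2
eef_pos: [0.6348, -0.0328, 0.0936]
ee_rot: [-3.141, -0.0, -1.569]
force: [-1.9, 1.0, 4.6]
width: 0.0292
```

```bash
python3 -m crank '[[40,[0,0,0],[0,0,0]],[50,[0,0,0],[0,0,0]],[60,[0,0,0],[0,0,0]],[60,[0,0,0],[0,0,0]],[60,[0,0,-2],[0,0,0]],[60,[0,0,-4],[0,0,0]],[60,[0,0,-4],[0,0,0]],[60,[0,0,0],[0,0,0]]]'
python3 -m crank '[[60,[-2.1,3.1,0],[0,0,0]],[60,[-2.1,3.1,0],[0,0,0]],[60,[-2.1,3.1,0],[0,0,0]],[60,[-2.1,3.1,0],[0,0,0]],[60,[-2.2,3.1,0],[0,0,0]],[60,[-2.2,3.1,0],[0,0,0]],[60,[0,0,0],[0,0,0]],[60,[0,0,0],[0,0,0]]]'; python3 w.py 0.13; python3 - <<'E'
from h import *
p,P=cloud('top'); m=(abs(P[...,2]-.119)<.008)&(abs(P[...,0]-.635)<.05)&(abs(P[...,1]+.033)<.05)
print(circle(P[m]),m.sum())
E
```

```text
t: 16.0
eef_pos: [0.6378, -0.0327, 0.1993]
ee_rot: [-3.132, 0.001, -1.569]
force: [-0.1, 0.6, 0.5]
width: 0.0527
t: 16.8
eef_pos: [0.4482, 0.0957, 0.1933]
ee_rot: [-3.14, 0.001, -1.568]
force: [0.8, -0.1, 0.9]
width: 0.0529
tcp [0.4482 0.0957 0.1933] cap (449, 95, 15) 1329 [0.4487 0.0942 0.1291]
(633, -33, 15) 139
```

s stands at (633,-33), 2 mm from the pad_b centre. Now p, with TCP at z 0.104.

```bash
python3 -m crank '[[60,[0.1,-0.1,3],[0,0,0]],[60,[0,0,3],[0,0,0]],[60,[0,0,2],[0,0,0]],[60,[0,0,0.9],[0,0,0]],[60,[0,0,0],[0,0,0]],[10,[0,0,0],[0,0,0]],[10,[0,0,0],[0,0,0]],[10,[0,0,0],[0,0,0]],[10,[0,0,0],[0,0,0]],[10,[0,0,0],[0,0,0]],[10,[0,0,0],[0,0,0]]]' 40
python3 -m crank '[[10,[0,0,-1],[0,0,0]],[10,[0,0,-3],[0,0,0]],[10,[0,0,-3],[0,0,0]],[10,[0,0,-2],[0,0,0]],[10,[0,0,0],[0,0,0]],[10,[0,0,0],[0,0,0]]]'
```

```text
t: 18.0
eef_pos: [0.4497, 0.0943, 0.1045]
ee_rot: [-3.141, 0.001, -1.569]
force: [-1.8, 0.7, 6.3]
width: 0.0293
t: 18.6
eef_pos: [0.449, 0.0941, 0.1938]
ee_rot: [-3.141, 0.001, -1.57]
force: [-0.6, -0.3, -3.1]
width: 0.029
```

```bash
python3 -m crank '[[10,[0.3,-2,0],[0,0,0]],[10,[0.6,-4,0],[0,0,0]],[10,[0.7,-4,0],[0,0,0]],[10,[0.7,-4,0],[0,0,0]],[10,[0.7,-3.8,0],[0,0,0]],[10,[0.3,-2,0],[0,0,0]],[10,[0,0,2],[0,0,0]],[10,[0,0,3],[0,0,0]],[10,[0,0,1.5],[0,0,0]],[10,[0,0,0.5],[0,0,0]],[10,[0,0,0],[0,0,0]],[10,[0,0,0],[0,0,0]]]'
```

```text
t: 19.8
eef_pos: [0.6477, 0.0613, 0.1242]
ee_rot: [-3.141, -0.0, -1.57]
force: [0.6, 0.5, -1.5]
width: 0.029
```

```bash
python3 -m crank '[[10,[0,0,0.2],[0,0,0]],[10,[0,0,0.2],[0,0,0]],[10,[0,0,0],[0,0,0]]]';python3 -m crank '[[10,[0,0,0.1],[0,0,0]],[10,[0,0,0],[0,0,0]]]'
```

```text
t: 20.1
eef_pos: [0.6473, 0.0613, 0.12]
ee_rot: [-3.141, 0.0, -1.57]
force: [-0.8, -0.9, -2.2]
width: 0.0292
t: 20.3
eef_pos: [0.6474, 0.0613, 0.1189]
ee_rot: [-3.141, 0.0, -1.57]
force: [0.2, 0.4, -2.3]
width: 0.0294
```

```bash
python3 -m crank '[[10,[0,0,0.1],[0,0,0]],[10,[0,0,0],[0,0,0]]]'
```

```text
t: 20.5
eef_pos: [0.6476, 0.0613, 0.1187]
ee_rot: [-3.141, -0.0, -1.569]
force: [-1.6, -0.5, 4.2]
width: 0.0293
```

```bash
python3 -m crank '[[40,[0,0,0],[0,0,0]],[50,[0,0,0],[0,0,0]],[60,[0,0,0],[0,0,0]],[60,[0,0,0],[0,0,0]],[60,[0,0,-2],[0,0,0]],[60,[0,0,-4],[0,0,0]],[60,[0,0,-4],[0,0,0]],[60,[0,0,0],[0,0,0]]]'
python3 -m crank '[[60,[4.2,1.9,0],[0,0,0]],[60,[4.2,1.9,0],[0,0,0]],[60,[4.2,1.9,0],[0,0,0]],[60,[4.2,1.9,0],[0,0,0]],[60,[4.2,1.9,0],[0,0,0]],[60,[4.2,1.9,0],[0,0,0]],[60,[4.2,1.9,0],[0,0,0]],[60,[4.2,1.8,0],[0,0,0]],[60,[4.2,1.8,0],[0,0,0]],[60,[4.4,1.8,0],[0,0,0]],[60,[0,0,0],[0,0,0]],[60,[0,0,0],[0,0,0]]]'; python3 w.py 0.16; python3 - <<'E'
from h import *
p,P=cloud('top'); m=(abs(P[...,2]-.144)<.008)&(abs(P[...,0]-.647)<.05)&(abs(P[...,1]-.061)<.05)
print(circle(P[m]),m.sum())
E
```

```text
t: 21.3
eef_pos: [0.6506, 0.0617, 0.2245]
ee_rot: [-3.132, 0.002, -1.569]
force: [0.7, 0.4, 0.0]
width: 0.0525
t: 22.5
eef_pos: [0.46, -0.362, 0.2174]
ee_rot: [3.141, 0.0, -1.573]
force: [0.0, 0.1, 0.7]
width: 0.0525
tcp [ 0.46   -0.362   0.2174] cap (462, -361, 15) 1388 [ 0.4617 -0.3621  0.1591]
(645, 62, 15) 141
```

p stands at (645,62), 2 mm from the pad_c centre. Now r, with TCP at z 0.134.

```bash
python3 -m crank '[[60,[0,-0.2,3],[0,0,0]],[60,[0,0,3],[0,0,0]],[60,[0,0,1.5],[0,0,0]],[60,[0,0,0.8],[0,0,0]],[60,[0,0,0],[0,0,0]],[10,[0,0,0],[0,0,0]],[10,[0,0,0],[0,0,0]],[10,[0,0,0],[0,0,0]],[10,[0,0,0],[0,0,0]],[10,[0,0,0],[0,0,0]],[10,[0,0,0],[0,0,0]]]' 50
python3 -m crank '[[10,[0,0,-1],[0,0,0]],[10,[0,0,-2],[0,0,0]],[10,[0,0,-3],[0,0,0]],[10,[0,0,-3],[0,0,0]],[10,[0,0,-3],[0,0,0]],[10,[0,0,-3],[0,0,0]],[10,[0,0,-3],[0,0,0]],[10,[0,0,-1],[0,0,0]],[10,[0,0,0],[0,0,0]],[10,[0,0,0],[0,0,0]]]'
```

```text
t: 23.7
eef_pos: [0.463, -0.3613, 0.1356]
ee_rot: [-3.141, -0.001, -1.57]
force: [-0.8, 1.0, 6.2]
width: 0.0291
t: 24.7
eef_pos: [0.4623, -0.3603, 0.3231]
ee_rot: [3.14, 0.002, -1.57]
force: [-0.2, 0.3, -3.4]
width: 0.0291
```

```bash
python3 -m crank '[[10,[-2,-0.8,0],[0,0,0]],[10,[-4,-1.5,0],[0,0,0]],[10,[-4,-1.5,0],[0,0,0]],[10,[-4,-1.5,0],[0,0,0]],[10,[-4,-1.5,0],[0,0,0]],[10,[-4,-1.5,0],[0,0,0]],[10,[-4,-1.5,0],[0,0,0]],[10,[-4,-1.5,0],[0,0,0]],[10,[-4,-1.5,0],[0,0,0]],[10,[-4,-1.5,0],[0,0,0]],[10,[-4,-1.5,0],[0,0,0]],[10,[-4,-1.5,0],[0,0,0]]]'
python3 -m crank '[[10,[-4,-1.5,0],[0,0,0]],[10,[-1.5,-0.6,0],[0,0,0]],[10,[0,0,0],[0,0,0]],[10,[0,0,0],[0,0,0]],[10,[0,0,0],[0,0,0]]]'
```

```text
t: 25.9
eef_pos: [0.6349, 0.1009, 0.3223]
ee_rot: [3.138, -0.001, -1.57]
force: [1.1, -0.8, -2.1]
width: 0.0292
t: 26.4
eef_pos: [0.6559, 0.1532, 0.3241]
ee_rot: [3.14, -0.001, -1.571]
force: [-0.0, -0.7, -2.4]
width: 0.0291
```

```bash
python3 -m crank '[[10,[-0.2,-0.4,2],[0,0,0]],[10,[0,0,3],[0,0,0]],[10,[0,0,3],[0,0,0]],[10,[0,0,3],[0,0,0]],[10,[0,0,3],[0,0,0]],[10,[0,0,2],[0,0,0]],[10,[0,0,0.8],[0,0,0]],[10,[0,0,0],[0,0,0]],[10,[0,0,0],[0,0,0]]]'
```

```text
t: 27.3
eef_pos: [0.661, 0.156, 0.1583]
ee_rot: [-3.14, 0.0, -1.57]
force: [0.1, 0.6, -1.7]
width: 0.029
```

```bash
python3 -m crank '[[10,[0.1,0.1,0.3],[0,0,0]],[10,[0,0,0.3],[0,0,0]],[10,[0,0,0.1],[0,0,0]],[10,[0,0,0],[0,0,0]]]';python3 -m crank '[[10,[0,0,0.1],[0,0,0]],[10,[0,0,0],[0,0,0]]]'
```

```text
t: 27.7
eef_pos: [0.6592, 0.1553, 0.1498]
ee_rot: [3.142, 0.0, -1.57]
force: [0.0, -0.0, -2.7]
width: 0.029
t: 27.9
eef_pos: [0.6595, 0.1554, 0.1497]
ee_rot: [-3.141, 0.0, -1.569]
force: [-2.0, -1.1, 3.1]
width: 0.0291
```

Contact. Release, rise and back away, then check everything.

```bash
python3 -m crank '[[40,[0,0,0],[0,0,0]],[50,[0,0,0],[0,0,0]],[60,[0,0,0],[0,0,0]],[60,[0,0,0],[0,0,0]],[60,[0,0,-2],[0,0,0]],[60,[0,0,-4],[0,0,0]],[60,[0,0,-4],[0,0,0]],[60,[0,0,-1],[0,0,0]],[60,[0,0,0],[0,0,0]]]'
python3 -m crank '[[60,[0,4,0],[0,0,0]],[60,[0,4,0],[0,0,0]],[60,[0,4,0],[0,0,0]],[60,[0,4,0],[0,0,0]],[60,[0,2,0],[0,0,0]],[60,[0,0,0],[0,0,0]],[60,[0,0,0],[0,0,0]]]'
python3 - <<'E'
from h import *
pads=[(.623,-.127),(.635,-.033),(.647,.061),(.659,.155)]
for n in('top','scene'):
    p,P=cloud(n); cv2.imwrite(f'pics/{n}9.png',p[:,:,::-1])
    for (x,y),h in zip(pads,(.08,.105,.13,.16)):
        m=(np.hypot(P[...,0]-x,P[...,1]-y)<.045)&(P[...,2]>.02); Q=P[m]; zt=np.percentile(Q[:,2],98)
        print(n,h,'ztop %.3f'%zt,circle(Q[Q[:,2]>zt-.008]))
E
```

```text
t: 28.8
eef_pos: [0.6603, 0.1557, 0.2615]
ee_rot: [-3.137, 0.002, -1.57]
force: [0.2, -0.5, -0.0]
width: 0.0525
t: 29.5
eef_pos: [0.479, 0.1551, 0.2584]
ee_rot: [3.141, -0.0, -1.569]
force: [-0.1, 0.7, 0.5]
width: 0.0527
top 0.08 ztop 0.098 (622, -128, 15)
top 0.105 ztop 0.123 (633, -33, 15)
top 0.13 ztop 0.148 (645, 61, 15)
top 0.16 ztop 0.178 (657, 155, 15)
scene 0.08 ztop 0.096 (623, -127, 16)
scene 0.105 ztop 0.122 (634, -32, 18)
scene 0.13 ztop 0.146 (646, 62, 16)
scene 0.16 ztop 0.176 (658, 157, 17)
```

View pics/scene9.png

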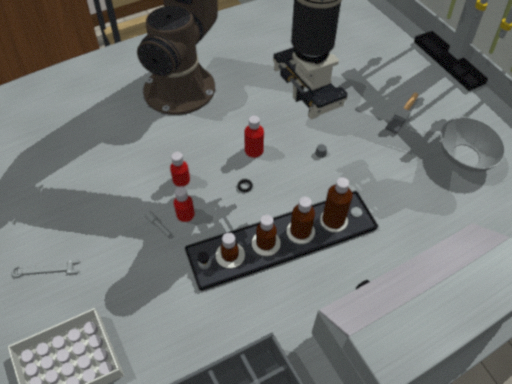

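The final view shows the four amber bottles upright on the pads, growing from the tap end: (230,248), (265,233), (302,218), (337,203). The reds are untouched and the gripper is clear. Handing in.

```bash
python3 -c "
from station import arm
print(arm.job_done())"
```

```text
the job is handed in; nothing more can be done
None
```

All four amber bottles are standing upright on the pads in height order. From the drain tap they run 80 mm on pad_a, 105 mm on pad_b, 130 mm on pad_c and 160 mm on pad_d. I picked each one up by its cap, lowered it until it touched the pad, and released it.

- **Placement:** the last top and scene pictures put every cap within about 3 mm of its pad's centre, against the 14 mm allowed. Heights agree with the bottles standing on their pads to within 2–4 mm. The two cameras agree to about 2 mm.
- **Other checks:** no bottle fell over, the red look-alikes were left alone, and the gripper was clear of everything when I handed in at about 30 s.
- **Oddity:** the wrist force read 6–7 N upward each time the gripper closed on a cap. It went away on lifting. The highest force I read was 13 N, when the smallest bottle was set down.
- **Network mix-up:** the outline network took every bottle, red ones included, for every bottle name. I told them apart by measured height and colour instead. It also once took a pad for the tap; I used the picture and the other readings to confirm where the tap is.

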